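# Load the levelling kit in numbered order

### The arm

A 7-joint arm with a two-finger parallel gripper is mounted at the origin on a cart in front of the work surface, level with it; the furniture and walls round the work are solid. World frame = base frame: x ahead of the robot, y to its left, z up, the work surface at z = 0. Lengths are in m, angles in rad, forces in N, time in s.
With the tool pointing down it reaches from about 0.35 to 0.9 m from the base axis. Payload 8.1 kg.
Tool frame: the origin (TCP) lies midway between the tips of the shut fingers; the grasp point (between the pads) lies behind it (arm.tcp_to_grasp is the z of the grasp point in the tool frame, in m); z points along the fingers, y is the line along which they close (so a half turn about z gives the same grasp; the last joint's range is limited). The gripper opens to 92 mm and grips with 3 to 60 N. Pads are 19 mm wide; open, the fingers measure 130 mm over their backs; the gripper's body (75 mm by 190 mm) begins 47 mm behind the grasp point.
Start: joints at [-1.222, 0.434, 0.025, 1.573, -0.012, 1.134, -0.075], TCP at [0.273, 0.562, 0.227] pointing down, gripper open.
Joint ranges: [-2.62, 2.62], [-0.44, 2.09], [-1.27, 1.32], [0.08, 2.57], [-1.32, 4.46], [0.12, 2], [-2.74, 2.74]. Speed limits (rad/s): [2.22, 2.22, 3.01, 3.01, 3.14, 3.14, 3.14].

### API

Orientations are given as a rotation vector (axis times angle).
In Python, from cell import readout, vision, arm gives the robot as it stands.
- The arm moves only by the tool carry_out, never from a script. Its argument "increments" is one flat list of numbers, 6 for each row, row after row: the shift along the world's x, y, z in mm, then the turn, a rotation vector about the world's x, y, z in rad. In form: [tx, ty, tz, wx, wy, wz, tx, ty, tz, wx, wy, wz, ...]. A call has 1 to 20 rows; each row shifts and turns the commanded pose from where the row before left it; what a row does not reach is not made up. A row lasts 1/8 s, in which the tool goes at most 62.5 mm and 10.7 degrees, less where a joint would pass 70% of its speed; a pose out of reach is approached as far as the arm can. A call with a gripper value outside its range is refused whole. "grip" is the closure, from 0 (fully open) to 1 (shut), set as the call begins (left out, the last holds). The fingers move at their own pace and stop on an object; "newtons" is the grip in N (left out, the last holds). Time passes only in rows, so rows that do not move let the fingers close. It gives the time, the measured TCP pose, the force, the opening and the grip force at its end, in the units of the state.
- readout.observe(): the state, without advancing time (a new reading comes with each control period).
- vision.get_image(name): name is "scene" or "top"; returns the picture (480x640x3 uint8, red, green, blue); there is no depth.
- vision.calibration(name): a dict with "fov_y" (degrees; the focal length in pixels is half the picture's height over the tangent of half this angle, whatever the lens; pixels are square), "cx", "cy" (the principal point, pixels), "k1" (the pictures are not rectified: a ray, as slopes to the right and down, at radius r is drawn at 1 + k1 r^2 times it, then the intrinsics apply), "pose" (4x4, takes a point from camera to world coordinates). Camera axes: x right, y up, looking along -z (the intrinsics and any distortion apply to the point x, -y, -z); pixel columns grow to the right and rows downward; lengths in m; the calibration is good to about 2 mm. A picture is of the moment at which its call begins. calibration takes no time and is no camera call.
- arm.sign_off(): hands the job in; it is judged then, once.
The state is a dict: "clock": time; "joints": joint angles; "dq": joint speeds; "joint_efforts": joint torques, N m; "position": TCP position; "ee_rot": TCP orientation; "force": force on the tool from outside, world axes, zero at the start; "ft_torque": the same for the moment, N m; "width": opening from 0.0 (shut) to 1.0 (fully open); "gripper_force": force on a finger pad.
Only numpy, scipy, OpenCV 4.12 (cv2) and the standard library are available. Lean on these libraries where they do the work, as an engineer would, in place of code of your own. Each camera call takes 0.05 s, during which the arm holds its last target. There are 200 camera calls.

### The job

The three kit trays are numbered by the count of screw heads on their front rims, and tray one already holds its wood block. Fill the next two in order: first lay the wooden wedge flat on its base in tray two and let go of it, then stand the steel bolt upright on its head in tray three. Leave the block and the other things on the bench where they are.

Things in the scene. Friction and masses are not known exactly. Their poses are not given: they have to be found in the camera images.
- tray1: Plywood kit tray fixed to the bench, numbered by one dark round screw head on its broad front rim. Outside 186 mm along its x axis (from -103 to +83 mm), 112 mm along y, 26 mm high, open on top. Origin: on the bench, under the centre of its pocket. x points away from the robot at yaw 0 (it is turned by less than 0.05 rad), z up; the front rim is at -x, 28 mm wide, the other three walls are 8 mm thick.
- tray2: Plywood kit tray fixed to the bench, numbered by two dark round screw heads side by side on its broad front rim. Outside 186 mm along its x axis (from -103 to +83 mm), 112 mm along y, 26 mm high, open on top. Origin: on the bench, under the centre of its pocket. x points away from the robot at yaw 0 (it is turned by less than 0.05 rad), z up; the front rim is at -x, 28 mm wide, the other three walls are 8 mm thick.
- tray3: Plywood kit tray fixed to the bench, numbered by three dark round screw heads side by side on its broad front rim. Outside 186 mm along its x axis (from -103 to +83 mm), 112 mm along y, 26 mm high, open on top. Origin: on the bench, under the centre of its pocket. x points away from the robot at yaw 0 (it is turned by less than 0.05 rad), z up; the front rim is at -x, 28 mm wide, the other three walls are 8 mm thick.
- pocket1 (a point): Centre of the inner floor of tray one's pocket, 4 mm above the bench; axes as the tray's. The pocket is 150 mm along x, 96 mm along y and 22 mm deep. The three trays stand side by side in any order. It already holds the wood block.
- pocket2 (a point): Centre of the inner floor of tray two's pocket, 4 mm above the bench; axes as the tray's. The pocket is 150 mm along x, 96 mm along y and 22 mm deep. The three trays stand side by side in any order. Empty at the start; for the wedge.
- pocket3 (a point): Centre of the inner floor of tray three's pocket, 4 mm above the bench; axes as the tray's. The pocket is 150 mm along x, 96 mm along y and 22 mm deep. The three trays stand side by side in any order. Empty at the start; for the bolt.
- wedge: Loose brown pine wedge lying on its flat base on the bench to the left of the trays, nearer than two long metal bars (24 mm high, fixed), about 0.06 kg: 32 mm wide (its x axis, side faces upright and parallel), 120 mm long (its y axis), 30 mm high at the thick end, at its -y end, sloping evenly to 6 mm at its +y end (18 mm at the middle; it balances 13 mm from the middle towards the thick end). Origin: centre of its underside; z up. Grip across its 32 mm width.
- bolt: Loose grey steel M16 hex bolt standing upright on its head to the left of the wedge, about 0.13 kg: head 27 mm across and 10 mm high at the bottom, shank 16 mm in diameter above it, 85 mm high in all. Origin: centre of the underside of the head; z up along the shank.
- block: Brown wood block lying in pocket one, its long side along the tray, loose: 65 x 140 x 38 mm. Origin: centre of its underside; it stays where it is.
- u_bolt: Bystander: grey U-bolt lying flat on the bench in front of the trays, nearest the robot, 96 x 58 x 9 mm, loose. Origin: centre of its underside.
- marker: Bystander: black and red marker pen lying beyond the metal bars, 130 x 21 x 17 mm, loose. Origin: centre of its underside.
- tape_measure: Bystander: yellow tape measure standing beyond the metal bars, to the left of the trays, 82 x 38 x 66 mm, loose. Origin: centre of its underside.
Things that resemble listed ones, but are neither listed nor needed, are in the scene too. Leave any yellow look-alike of the wedge alone.

How it is judged:
By the outcome, as a careful person would: the job done as asked, in the order asked, and still so for the second after the job is handed in, with the robot touching nothing.
It also fails if it takes over 64 s, if anything falls off the work surface, if the arm or the gripper's body presses on something with over 40 N, if the wrist force passes 120 N, or if a joint passes its speed limit or range.

## Working session

There is one attempt and no reset: what is moved stays moved. The work goes in short steps, Python scripts to look and compute and a tool call to move; the robot and the scene stay as the last step left them, time stands still between calls to the robot, and variables do not carry over. Pictures are saved under pics/ and viewed, at most 10 in all, crops included, and the job is handed in when it is done.

Besides the shell and the picture viewer there is one more tool, called after "Request:" by a JSON object that holds its "api" and its "payload", one argument or row to a line. carry_out: Moves the arm, as the interface text tells. Its arguments: {"type":"object","properties":{"increments":{"type":"array","items":{"type":"number"}},"grip":{"type":"number"},"newtons":{"type":"number"}},"required":["increments"]}

```bash
mkdir -p pics; cat > h.py <<'E'
import numpy as np, cv2
from cell import readout, vision, arm
def snap(n,f):
    im=vision.get_image(n); cv2.imwrite('pics/'+f+'.png',im[:,:,::-1]); return im
def KD(n):
    c=vision.calibration(n); f=240/np.tan(np.radians(c['fov_y'])/2)
    return np.array([[f,0,c['cx']],[0,f,c['cy']],[0,0,1]]),np.array([c['k1'],0,0,0.]),np.array(c['pose'])
def p2w(n,uv,z):
    K,D,P=KD(n); uv=np.array(uv,float).reshape(-1,1,2)
    s=cv2.undistortPoints(uv,K,D)[:,0]
    d=np.c_[s[:,0],-s[:,1],-np.ones(len(s))]@P[:3,:3].T; o=P[:3,3]
    z=np.broadcast_to(z,len(s))
    return o+d*((z-o[2])/d[:,2])[:,None]
def w2p(n,X):
    K,D,P=KD(n); X=np.array(X,float).reshape(-1,3)
    c=(X-P[:3,3])@P[:3,:3]; c=c*[1,-1,-1]
    return cv2.projectPoints(c,np.zeros(3),np.zeros(3),K,D)[0][:,0]
E
python3 -c "
from h import *
np.set_printoptions(precision=3,suppress=True)
snap('top','t0');snap('scene','s0');s=readout.observe();print(s,arm.tcp_to_grasp)
for n in('top','scene'):print(vision.calibration(n))"
```

```text
{'clock': 0.1, 'joints': array([-1.222,  0.435,  0.025,  1.574, -0.012,  1.134, -0.075]), 'dq': array([-0.001, -0.   ,  0.   , -0.001, -0.   , -0.001,  0.001]), 'joint_efforts': array([  0.004, -66.911,   0.989, -31.514,  -0.061,   0.037,   0.   ]), 'position': array([0.273, 0.562, 0.226]), 'ee_rot': array([-0.704, -3.062,  0.002]), 'force': array([ 0.028, -0.75 ,  0.042]), 'ft_torque': array([-0.013, -0.007,  0.027]), 'gripper_force': 0.0, 'width': 1.003214243225599} -0.0188
{'fov_y': 42.19140921637865, 'cx': 316.21650919234474, 'cy': 245.14022754788527, 'k1': -0.15111500062934796, 'pose': array([[-0.017,  0.994, -0.108,  0.376],
       [-1.   , -0.016,  0.014, -0.034],
       [ 0.012,  0.108,  0.994,  1.422],
       [ 0.   ,  0.   ,  0.   ,  1.   ]])}
{'fov_y': 52.295564823972065, 'cx': 314.2300059898677, 'cy': 238.06890996572054, 'k1': 0.005126602018487939, 'pose': array([[-0.717,  0.48 , -0.505,  0.048],
       [-0.697, -0.481,  0.532,  0.462],
       [ 0.013,  0.734,  0.679,  0.671],
       [ 0.   ,  0.   ,  0.   ,  1.   ]])}
```

View pics/t0.png

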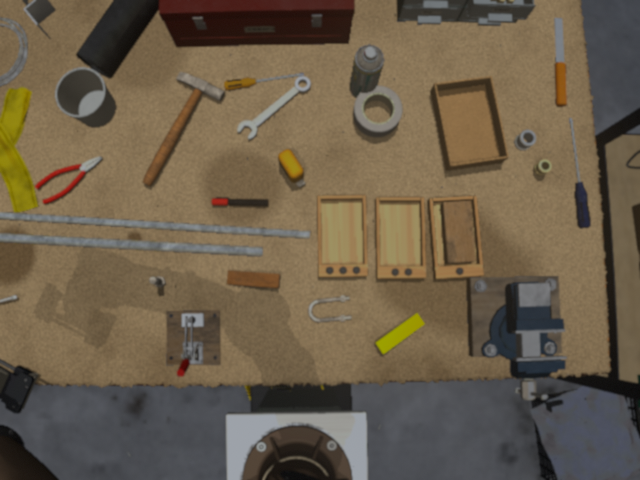

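View pics/s0.png

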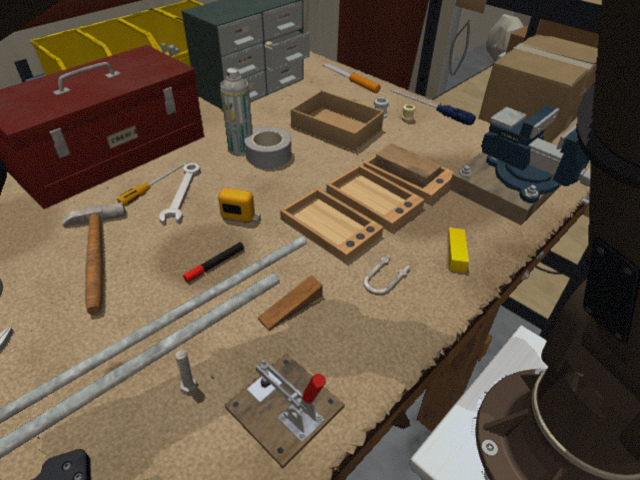

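The top view shows the trays with their screw heads: three at (341,270), two at (400,271), one at (456,270) with the block. The candidates for the wedge are the brown piece at (253,280) and the yellow one at (400,334). The brown one fits, since it lies left of the trays and nearer than the bars. The bolt is at top (157,285), scene (186,370). One enlarged crop to confirm.

```bash
python3 -c "
from h import *
np.set_printoptions(precision=4,suppress=True)
t=cv2.imread('pics/t0.png');s=cv2.imread('pics/s0.png')
r=lambda im,x,y,w,h,k:cv2.resize(im[y:y+h,x:x+w],None,fx=k,fy=k,interpolation=cv2.INTER_CUBIC)
a=np.vstack([np.hstack([r(s,250,265,80,70,5),r(s,160,340,80,70,5)]),np.hstack([r(t,220,260,80,50,5),r(t,125,260,80,50,5)])])
cv2.imwrite('pics/c0.png',a)
b=np.vstack([r(t,310,185,180,100,4)]);cv2.imwrite('pics/c1.png',b)
"
```

```text
(no output)
```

View pics/c0.png

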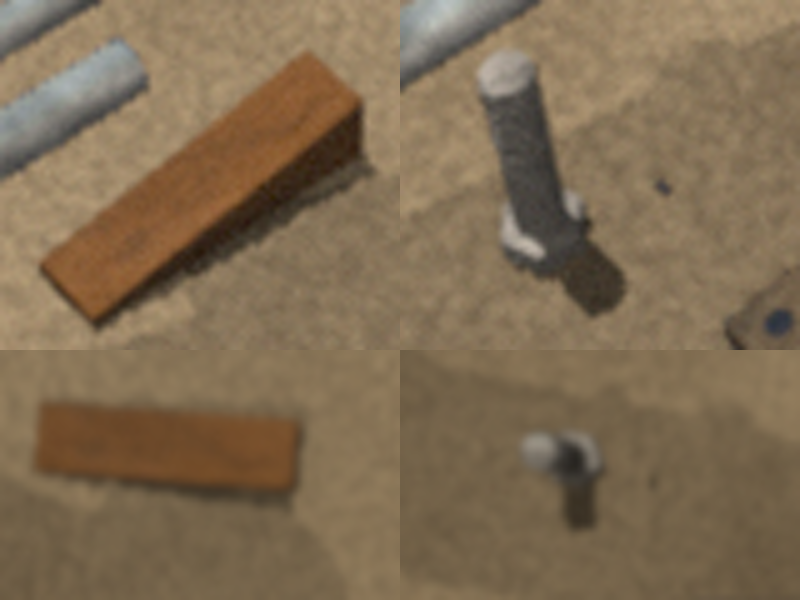

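View pics/c1.png

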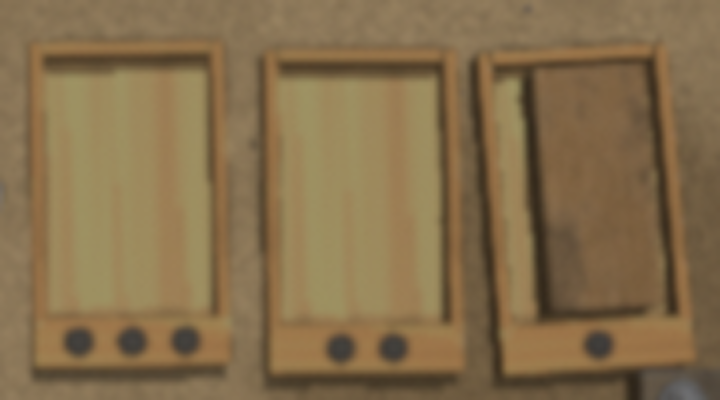

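The brown piece is confirmed as the wedge: its thick end points right (towards −y), and the corners are readable. The bolt stands on its head with its top disc at scene (181.6,355), top (152.4,280.4). Tray order from left to right is 3, 2, 1.

```bash
python3 -c "
from h import *
np.set_printoptions(precision=4,suppress=True)
z=[.006,.006,.030,.030]
S=np.array([[40,268],[97,325],[308,52],[361,100]])/5+[250,265]
T=np.array([[38,403-350],[35,472-350],[299,420-350],[296,492-350]])/5+[220,260]
for n,uv in(('scene',S),('top',T)):
  w=p2w(n,uv,z);d=(w[0]+w[1]-w[2]-w[3])[:2]/2
  print(n,w[:,:2].tolist(),'c',w.mean(0),'len',np.hypot(*d),'yaw',np.arctan2(-d[0],d[1]),'wid',np.linalg.norm(w[0]-w[1]),np.linalg.norm(w[2]-w[3]))
print('bolt',p2w('scene',[[181.6,355]],.085),p2w('top',[[152.4,280.4]],.085))
for k,c in((3,[[31,45],[222,42],[231,366],[35,370]]),(2,[[264,52],[455,48],[463,374],[267,377]])):
  w=p2w('top',np.array(c)/4+[310,185],.026); f=w[2:].mean(0);b=w[:2].mean(0);d=b-f
  print(k,'len',np.linalg.norm(d),'wid',np.linalg.norm(w[0]-w[1]),np.linalg.norm(w[2]-w[3]),'yaw',np.arctan2(d[1],d[0]),'pocket',w.mean(0)+[.010,0,0])
print('bars',p2w('top',[[0,240],[262,252],[310,234]],.024), 'base bolt',p2w('scene',[[189,388]],.0))
from scipy.spatial.transform import Rotation as R
s=readout.observe();m=R.from_rotvec(s['ee_rot']).as_matrix();print(m)
"
```

```text
scene [[0.46975661375802663, 0.1532443886990238], [0.43842637646163707, 0.15549523067982673], [0.45960320541385824, 0.03403251623691328], [0.43049606139997654, 0.03725809599538038]] c [0.4496 0.095  0.018 ] len 0.11906831237477096 yaw -0.07601161345413986 wid 0.031410986273446184 0.029285323925527646
top [[0.47435998106305993, 0.14904879052051906], [0.4428651546810628, 0.15054593611153205], [0.4633014220680396, 0.0287390095575488], [0.4310804557801859, 0.030460579252870122]] c [0.4529 0.0897 0.018 ] len 0.12073901266738518 yaw -0.09473932645972773 wid 0.03153039063749183 0.032266925337547325
bolt [[0.4472 0.3066 0.085 ]] [[0.4498 0.303  0.085 ]]
3 len 0.18514370256866386 wid 0.10910057464442639 0.11033329312165677 yaw -0.0019083965233547575 pocket [ 0.557  -0.1138  0.026 ]
2 len 0.18627050657012517 wid 0.11020858779262827 0.11141092273188971 yaw -0.015370872581935662 pocket [ 0.551  -0.2461  0.026 ]
bars [[ 0.5515  0.6883  0.024 ]
 [ 0.514   0.0687  0.024 ]
 [ 0.5533 -0.0404  0.024 ]] base bolt [[0.4483 0.3098 0.    ]]
[[-0.8996  0.4366 -0.0005]
 [ 0.4366  0.8996 -0.0013]
 [-0.0001 -0.0014 -1.    ]]
```

Request:
{"api": "carry_out", "payload": {
  "increments": [15,-40,0,0,0,-0.1,15,-40,0,0,0,-0.1,15,-40,0,0,0,-0.1,15,-40,0,0,0,-0.1,15,-40,0,0,0,-0.1,15,-40,0,0,0,-0.1,15,-40,0,0,0,-0.1,15,-40,0,0,0,-0.1,15,-40,0,0,0,-0.1,15,-40,0,0,0,-0.1,15,-40,0,0,0,-0.1,12,-45,0,0,0,-0.1,0,0,-40,0,0,0,0,0,-40,0,0,0,0,0,-40,0,0,0,0,0,0,0,0,0,0,0,0,0,0,0],
  "grip": 0.46,
  "newtons": 25
}}

```text
clock: 2.22
position: [0.4505, 0.0773, 0.1078]
ee_rot: [2.31, 2.129, 0.001]
force: [0.6, 0.3, 0.7]
width: 0.537
gripper_force: 0.0
```

```bash
python3 -c "
from h import *
from scipy.spatial.transform import Rotation as R
np.set_printoptions(precision=4,suppress=True)
s=readout.observe();m=R.from_rotvec(s['ee_rot']).as_matrix();print(s['position'],np.arctan2(m[1,1],m[0,1]),m[:,2],s['joints'])
im=snap('scene','s1')[:,:,::-1]
cv2.imwrite('pics/s1c.png',cv2.resize(im[140:360,200:440],None,fx=2.5,fy=2.5,interpolation=cv2.INTER_CUBIC))
"
```

```text
[0.4505 0.0773 0.1078] -0.08123030949254109 [ 0.0007  0.0001 -1.    ] [-0.6293  0.3301  0.4312  2.1382 -0.2089  0.7117 -0.141 ]
```

View pics/s1c.png

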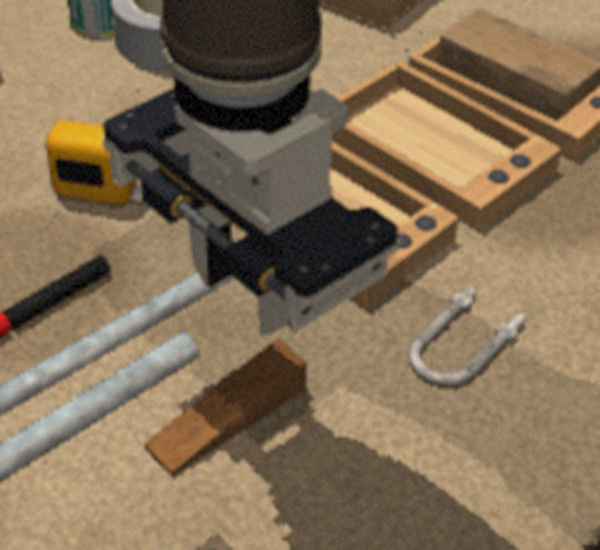

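The fingers straddle the wedge, with their tips at about crop (210,280) and (270,330). The bar's end is at crop (190,345), clear of the fingers. I'll descend.

Request:
{"api": "carry_out", "payload": {
  "increments": [0,0,-20,0,0,0,0,0,-20,0,0,0,0,0,-20,0,0,0,0,0,-15,0,0,0,0,0,-10,0,0,0,0,0,-10,0,0,0,0,0,-8,0,0,0,0,0,0,0,0,0,0,0,0,0,0,0]
}}

```text
clock: 3.4
position: [0.45, 0.0772, 0.0039]
ee_rot: [2.31, 2.129, 0.0]
force: [-0.5, 0.1, 0.6]
width: 0.538
gripper_force: 0.0
```

Request:
{"api": "carry_out", "payload": {
  "increments": [0,0,0,0,0,0,0,0,0,0,0,0,0,0,0,0,0,0,0,0,0,0,0,0,0,0,0,0,0,0,0,0,0,0,0,0],
  "grip": 1,
  "newtons": 25
}}

```text
clock: 4.15
position: [0.4502, 0.0774, 0.004]
ee_rot: [2.309, 2.129, 0.001]
force: [0.0, 0.1, 5.3]
width: 0.346
gripper_force: 24.9
```

Request:
{"api": "carry_out", "payload": {
  "increments": [0,0,10,0,0,0,0,0,20,0,0,0,0,0,35,0,0,0,0,0,35,0,0,0,7,-27,0,0,0,-0.125,7,-27,0,0,0,-0.125,7,-27,0,0,0,-0.125,7,-27,0,0,0,-0.125,7,-27,0,0,0,-0.125,7,-27,0,0,0,-0.125,7,-27,0,0,0,-0.125,7,-27,0,0,0,-0.125,7,-27,0,0,0,-0.125,7,-27,0,0,0,-0.125,7,-27,0,0,0,-0.125,7,-25,0,0,0,-0.13,0,0,-30,0,0,0,0,0,-15,0,0,0,0,0,0,0,0,0,0,0,0,0,0,0]
}}

```text
clock: 6.65
position: [0.5342, -0.2445, 0.0595]
ee_rot: [3.141, -0.023, 0.001]
force: [-1.0, -0.7, -1.0]
width: 0.345
gripper_force: 24.9
```

```bash
python3 -c "
from h import *
from scipy.spatial.transform import Rotation as R
np.set_printoptions(precision=4,suppress=True)
s=readout.observe();m=R.from_rotvec(s['ee_rot']).as_matrix();print(s['position'],np.arctan2(m[1,1],m[0,1]),m[:,2],s['joints'],s['width'],s['gripper_force'])
im=snap('scene','s2')[:,:,::-1];t=snap('top','t2')[:,:,::-1]
r=lambda im,x,y,w,h,k:cv2.resize(im[y:y+h,x:x+w],None,fx=k,fy=k,interpolation=cv2.INTER_CUBIC)
cv2.imwrite('pics/s2c.png',np.hstack([r(im,270,90,200,200,2),r(t,310,180,200,200,2)]))
"
```

```text
[ 0.5342 -0.2445  0.0595] -1.5855821254753222 [ 0.0006 -0.     -1.    ] [-0.1697  0.6731  0.7681  1.8837 -0.6212  0.8398 -0.6629] 0.3451895846071412 24.887730956543237
```

View pics/s2c.png

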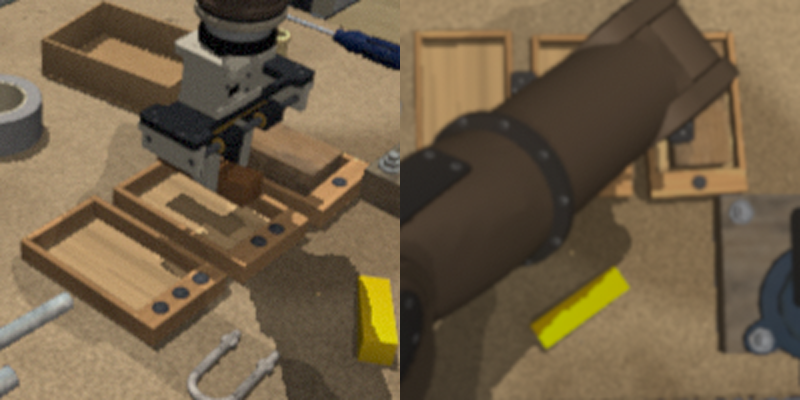

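The wedge is held over tray two, with the two-screw rim at crop (260,235). I'll check the tray corners from the scene camera before lowering.

```bash
python3 -c "
from h import *
np.set_printoptions(precision=4,suppress=True)
print(p2w('scene',np.array([[244,262],[305,215],[115,190]])/2+[270,90],.026))
s=np.array(cv2.imread('pics/s0.png'))
print('pred corners of tray2 for pocket .55,-.244', w2p('scene',[[.447,-.188,.026],[.447,-.30,.026],[.633,-.188,.026]]))
"
```

```text
[[ 0.4516 -0.1903  0.026 ]
 [ 0.4526 -0.2982  0.026 ]
 [ 0.6266 -0.1865  0.026 ]]
pred corners of tray2 for pocket .55,-.244 [[393.1225 222.5787]
 [425.1549 198.2702]
 [325.8615 183.4787]]
```

Request:
{"api": "carry_out", "payload": {
  "increments": [0,0,-15,0,0,0,0,0,-12,0,0,0,0,0,-10,0,0,0,0,0,-7,0,0,0,0,0,-4,0,0,0,0,0,-3,0,0,0,0,0,0,0,0,0,0,0,0,0,0,0]
}}

```text
clock: 7.75
position: [0.5341, -0.2449, 0.008]
ee_rot: [3.141, -0.024, 0.001]
force: [-0.7, -0.1, 0.6]
width: 0.346
gripper_force: 24.9
```

Request:
{"api": "carry_out", "payload": {
  "increments": [0,0,0,0,0,0,0,0,0,0,0,0,0,0,0,0,0,0,0,0,0,0,0,0],
  "grip": 0.53
}}

```text
clock: 8.25
position: [0.5339, -0.2447, 0.0077]
ee_rot: [3.141, -0.024, -0.0]
force: [0.0, -0.6, 0.3]
width: 0.468
gripper_force: 0.0
```

Request:
{"api": "carry_out", "payload": {
  "increments": [0,0,5,0,0,0,0,0,15,0,0,0,0,0,30,0,0,0,0,0,40,0,0,0,0,0,40,0,0,0,0,0,30,0,0,0,0,0,0,0,0,0]
}}

```text
clock: 9.12
position: [0.535, -0.2457, 0.1709]
ee_rot: [3.14, -0.024, 0.007]
force: [-0.1, -0.2, -0.2]
width: 0.472
gripper_force: 0.0
```

Request:
{"api": "carry_out", "payload": {
  "increments": [-6,39,0,0,0,0.113,-6,39,0,0,0,0.113,-6,39,0,0,0,0.113,-6,39,0,0,0,0.113,-6,39,0,0,0,0.113,-6,39,0,0,0,0.113,-6,39,0,0,0,0.113,-6,39,0,0,0,0.113,-6,39,0,0,0,0.113,-6,39,0,0,0,0.113,-6,39,0,0,0,0.113,-6,39,0,0,0,0.113,-6,39,0,0,0,0.113,-8,43,0,0,0,0.117,0,0,0,0,0,0,0,0,0,0,0,0],
  "grip": 0.3
}}

```text
clock: 11.12
position: [0.4477, 0.3043, 0.1674]
ee_rot: [2.223, 2.22, -0.002]
force: [-0.2, -0.4, -0.4]
width: 0.702
gripper_force: 0.0
```

```bash
python3 -c "
from h import *
from scipy.spatial.transform import Rotation as R
np.set_printoptions(precision=4,suppress=True)
s=readout.observe();m=R.from_rotvec(s['ee_rot']).as_matrix();print(s['position'],np.arctan2(m[1,1],m[0,1]),m[:,2],s['joints'],s['width'])
im=snap('scene','s3')[:,:,::-1];t=snap('top','t3')[:,:,::-1]
r=lambda im,x,y,w,h,k:cv2.resize(im[y:y+h,x:x+w],None,fx=k,fy=k,interpolation=cv2.INTER_CUBIC)
cv2.imwrite('pics/s3c.png',np.vstack([np.hstack([r(im,60,200,200,200,2),r(im,270,130,200,200,2)]),r(t,310,185,200,100,4)[:190]]))
"
```

```text
[0.4477 0.3043 0.1674] -0.001311512419094441 [-0.0005 -0.0012 -1.    ] [-1.0382  0.3762  0.4565  1.8806 -0.2024  0.9313 -0.489 ] 0.701847866029848
```

View pics/s3c.png

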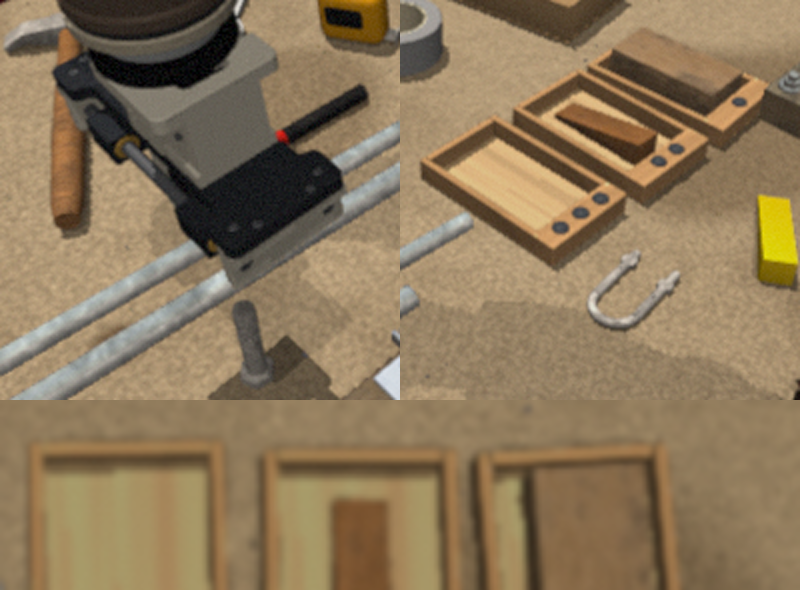

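The wedge lies flat in tray two at crop (605,130). The bolt is still upright at crop (250,345), below the gripper. I'll descend over it.

Request:
{"api": "carry_out", "payload": {
  "increments": [0,0,-25,0,0,0,0,0,-30,0,0,0,0,0,-25,0,0,0,0,0,-20,0,0,0,0,0,-20,0,0,0,0,0,-10,0,0,0,0,0,0,0,0,0,0,0,0,0,0,0]
}}

```text
clock: 12.22
position: [0.4484, 0.3053, 0.0384]
ee_rot: [2.222, 2.221, 0.001]
force: [0.6, 0.7, 0.0]
width: 0.7
gripper_force: 0.0
```

Request:
{"api": "carry_out", "payload": {
  "increments": [0,0,0,0,0,0,0,0,0,0,0,0,0,0,0,0,0,0,0,0,0,0,0,0,0,0,0,0,0,0,0,0,0,0,0,0,0,0,0,0,0,0,0,0,0,0,0,0],
  "grip": 1,
  "newtons": 30
}}

```text
clock: 13.22
position: [0.4481, 0.3053, 0.0378]
ee_rot: [2.221, 2.221, 0.0]
force: [0.8, 0.1, 0.9]
width: 0.164
gripper_force: 30.0
```

Request:
{"api": "carry_out", "payload": {
  "increments": [0,0,10,0,0,0,0,0,25,0,0,0,0,0,30,0,0,0,0,0,15,0,0,0,4,-15,0,0,0,0,8,-30,0,0,0,0,8,-30,0,0,0,0,8,-30,0,0,0,0,8,-30,0,0,0,0,8,-30,0,0,0,0,8,-30,0,0,0,0,8,-30,0,0,0,0,8,-30,0,0,0,0,8,-30,0,0,0,0,8,-30,0,0,0,0,8,-30,0,0,0,0,8,-30,0,0,0,0,4,-25,0,0,0,0,3,-16,0,0,0,0,0,0,0,0,0,0]
}}

```text
clock: 15.72
position: [0.5542, -0.1122, 0.1171]
ee_rot: [-2.224, -2.218, 0.002]
force: [0.9, -0.9, -1.9]
width: 0.164
gripper_force: 30.0
```

Request:
{"api": "carry_out", "payload": {
  "increments": [0,0,-20,0,0,0,0,0,-20,0,0,0,0,0,-15,0,0,0,0,0,0,0,0,0,0,0,0,0,0,0]
}}

```text
clock: 16.35
position: [0.5552, -0.1106, 0.0632]
ee_rot: [2.221, 2.221, 0.001]
force: [-0.6, -0.5, -0.8]
width: 0.164
gripper_force: 30.0
```

```bash
python3 -c "
from h import *
np.set_printoptions(precision=4,suppress=True)
s=readout.observe();print(s['position'],s['ee_rot'],s['width'],s['gripper_force'],s['force'])
im=snap('scene','s4')[:,:,::-1]
r=lambda im,x,y,w,h,k:cv2.resize(im[y:y+h,x:x+w],None,fx=k,fy=k,interpolation=cv2.INTER_CUBIC)
cv2.imwrite('pics/s4c.png',r(im,250,110,200,170,3))
"
```

```text
[ 0.5552 -0.1106  0.0632] [2.221  2.2213 0.0006] 0.1644432640740681 29.99044507741928 [-0.6012 -0.4581 -0.8404]
```

View pics/s4c.png

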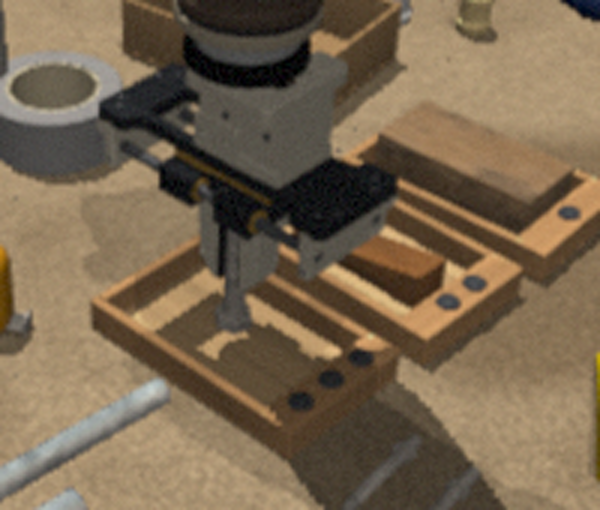

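The bolt hangs upright over tray three, its head at crop (235,320), in the middle of the pocket. I'll lower it about 21.5 mm.

Request:
{"api": "carry_out", "payload": {
  "increments": [0,0,-8,0,0,0,0,0,-6,0,0,0,0,0,-4,0,0,0,0,0,-2.5,0,0,0,0,0,-1,0,0,0,0,0,0,0,0,0,0,0,0,0,0,0]
}}

```text
clock: 17.27
position: [0.5548, -0.1108, 0.0418]
ee_rot: [-2.222, -2.221, -0.001]
force: [-2.0, 1.1, 7.3]
width: 0.169
gripper_force: 30.0
```

Request:
{"api": "carry_out", "payload": {
  "increments": [0,0,0,0,0,0,0,0,0,0,0,0],
  "newtons": 4
}}

```text
clock: 17.52
position: [0.5549, -0.1109, 0.0418]
ee_rot: [2.222, 2.221, 0.001]
force: [-2.8, -0.1, 5.8]
width: 0.168
gripper_force: 4.0
```

Request:
{"api": "carry_out", "payload": {
  "increments": [0,0,0,0,0,0,0,0,0,0,0,0,0,0,0,0,0,0,0,0,0,0,0,0,0,0,0,0,0,0],
  "grip": 0.5
}}

```text
clock: 18.15
position: [0.5549, -0.1107, 0.0412]
ee_rot: [-2.222, -2.221, 0.0]
force: [-0.7, 0.8, 0.0]
width: 0.499
gripper_force: 0.0
```

Request:
{"api": "carry_out", "payload": {
  "increments": [0,0,10,0,0,0,0,0,20,0,0,0,0,0,30,0,0,0,0,0,40,0,0,0,0,0,40,0,0,0,-30,40,10,0,0,0,-30,50,0,0,0,0,-30,50,0,0,0,0,0,50,0,0,0,0,0,50,0,0,0,0,0,50,0,0,0,0,0,0,0,0,0,0,0,0,0,0,0,0]
}}

```text
clock: 19.77
position: [0.4649, 0.1787, 0.1916]
ee_rot: [2.221, 2.221, -0.0]
force: [-0.3, -0.9, -0.3]
width: 0.498
gripper_force: 0.0
```

```bash
python3 -c "
from h import *
s=readout.observe();print(s['position'],s['force'])
im=snap('scene','s5')[:,:,::-1];t=snap('top','t5')[:,:,::-1]
r=lambda im,x,y,w,h,k:cv2.resize(im[y:y+h,x:x+w],None,fx=k,fy=k,interpolation=cv2.INTER_CUBIC)
cv2.imwrite('pics/s5c.png',np.hstack([r(im,250,110,200,200,2),r(t,300,180,200,200,2)]))
"
```

```text
[0.46488511 0.17869043 0.19158267] [-0.32762181 -0.86904739 -0.25655421]
```

View pics/s5c.png

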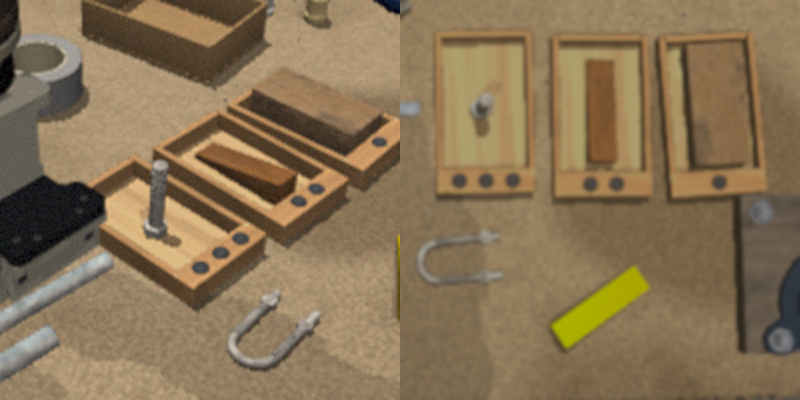

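The picture shows the bolt upright in tray three (crop 157,200) and the wedge flat in tray two (crop 245,170). The block and the bystanders in view (U-bolt, yellow piece) are where they were, and the gripper is clear.

```bash
python3 -c "
from cell import arm
print(arm.sign_off())"
```

```text
the job is handed in; nothing more can be done
None
```

The wedge lies flat in tray two and the bolt stands upright on its head in tray three, filled in that order; the job was handed in at about 20 s of the 64 s allowed.

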